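# Feed the grog crusher and hold its run lever down

## Task

Tip all five lumps of fired clay from the scoop tray into the crusher's hopper, then stand the empty tray back on the table, upright and let go. Then press the crusher's spring-return run lever down past its first two clicks to the third and keep holding it there with the fingers: the program finishes while still holding the lever down. Leave the other pottery on the table where it is.

Things in the scene. Friction and masses are not known exactly. Their poses are not given: they have to be found in the camera images.
- crusher: bench crusher for fired clay, fixed, grey with a bare steel hopper on top, motor cylinder to its +x; origin on the table under the hopper's centre; z up. Its base is about 240 x 220 mm; the lever's column stands at its -y side and is up to 170 mm high
- hopper_mouth (a point): centre of the hopper's open top, level with the rim, 160 mm above the table. The hopper is square, 190 x 190 mm outside, walls 4 mm, sides parallel to the crusher's x and y, about 60 mm deep, its -x and +x sides sloping inwards to the bottom
- lever (a joint): run lever of the crusher, rad: 0 at rest (up), grows as it is pressed down. It clicks at 0.25, 0.50 and 0.75; a hard stop follows at 0.82. A spring drives it back to 0 whenever it is let go: the clicks are felt but do not keep it. Pushed down on the pad it takes about 5, 6 and 7 N to leave rest, the first and the second click, easing by 3 N into the next; 4.5 to 8 N hold it at the third
- lever_pad (a point): centre of the upper face of the flat black pad (44 x 50 mm, 12 mm thick) at the lever's free end, 8 mm above the arm's centre line; 195 mm above the table at rest, about 107 mm at the third click; each click is about 30 mm of pad travel. Nothing stands under its path, and all of the crusher but the lever and its column is at most 160 mm high. Its axes turn with the lever
- lever_hinge (a point): fixed point on the lever's hinge axis, in line with the arm, 145 mm above the table; crusher's axes, hinge along y. From here the arm reaches 120 mm (to the pad's middle) towards the crusher's -x, rising 0.36 rad above level at rest (level at 0.36, 0.39 rad below level at the third click)
- tray: aluminium scoop tray, loose, 250 g empty, 150 mm (x) x 140 mm (y), floor 4 mm thick, walls 40 mm high on both sides and the back (+x); the front (-x) is open, without a lip. Origin under its centre. A bail handle stands over it
- tray_handle (a point): middle of the tray's wooden handle bar, 90 mm above the tray's underside, over its centre: flat-sided bar 14 mm thick (tray x), 20 mm high, 140 mm long along the tray's y, on two thin uprights at its ends; free space under it down to the lumps (about 50 mm)
- tray_lip (a point): middle of the front edge of the tray's floor (upper face), over which the lumps slide out: 75 mm to the tray's -x, 4 mm above its underside
- lump0: lump of hard fired clay, chunky, about 30 x 26 x 24 mm, 35 g; origin under its middle; starts lying on the tray's floor
- lump1: lump of hard fired clay, chunky, about 30 x 26 x 24 mm, 35 g; origin under its middle; starts lying on the tray's floor
- lump2: lump of hard fired clay, chunky, about 30 x 26 x 24 mm, 35 g; origin under its middle; starts lying on the tray's floor
- lump3: lump of hard fired clay, chunky, about 30 x 26 x 24 mm, 35 g; origin under its middle; starts lying on the tray's floor
- lump4: lump of hard fired clay, chunky, about 30 x 26 x 24 mm, 35 g; origin under its middle; starts lying on the tray's floor
- mug: bystander: white mug, 72 mm wide, 85 mm high; origin under its centre
- glaze_jar: bystander: small white jar, 44 mm wide, 70 mm high; origin under its centre
- plate: bystander: white plate, 190 mm wide, 28 mm high; origin under its centre
- bowl: bystander: terracotta bowl, 120 mm wide, 55 mm high; origin under its centre
- brush: bystander: brush lying on the table; origin under its middle
- slip_bottle: bystander: white bottle, 60 mm wide, 150 mm high; origin under its centre

How it is judged:
On the way, in this order (a step that is already met when the one before it is completed fails the run):
1. the tray is held by the fingers and tipped (by more than about 17 degrees) over the hopper (angle between tray's own z axis and vertical above 0.3 rad and horizontal distance between tray_lip and hopper_mouth below 0.12 m and contact force between the fingers and tray above 1 N).
2. all five lumps lie in the hopper, below its rim (x of lump0 in the frame of hopper_mouth between -0.093 and 0.093 m and y of lump0 in the frame of hopper_mouth between -0.093 and 0.093 m and z of lump0 in the frame of hopper_mouth between -0.075 and -0.002 m and x of lump1 in the frame of hopper_mouth between -0.093 and 0.093 m and y of lump1 in the frame of hopper_mouth between -0.093 and 0.093 m and z of lump1 in the frame of hopper_mouth between -0.075 and -0.002 m and x of lump2 in the frame of hopper_mouth between -0.093 and 0.093 m and y of lump2 in the frame of hopper_mouth between -0.093 and 0.093 m and z of lump2 in the frame of hopper_mouth between -0.075 and -0.002 m and x of lump3 in the frame of hopper_mouth between -0.093 and 0.093 m and y of lump3 in the frame of hopper_mouth between -0.093 and 0.093 m and z of lump3 in the frame of hopper_mouth between -0.075 and -0.002 m and x of lump4 in the frame of hopper_mouth between -0.093 and 0.093 m and y of lump4 in the frame of hopper_mouth between -0.093 and 0.093 m and z of lump4 in the frame of hopper_mouth between -0.075 and -0.002 m), for 0.1 s.
3. the tray stands upright on the table, let go (height (world z) of tray below 0.006 m and angle between tray's own z axis and vertical below 0.06 rad and linear speed of tray below 0.02 m/s and contact force between the fingers and tray below 0.1 N), for 0.2 s.
4. the fingers hold the lever at the third click (value of joint lever above 0.68 rad and contact force between the fingers and lever above 3 N), for 0.3 s.
At the end, for the whole second after the job is handed in: The fingers press on the lever with more than 3 N and it stays at the third click (joint over 0.68 rad), still; all five lumps lie inside the hopper with their origins below its rim; the tray stands upright on the table (within 6 mm of its top, tilted less than 0.06 rad), not touched by the fingers (all of step 2 and all of step 3 and all of step 4 and velocity of joint lever below 0.1 rad/s); the arm keeps its last pose, push and grip.
It fails at once if a bystander is moved by more than 40 mm (distance of any of mug, glaze_jar, plate, bowl, brush, slip_bottle from where it was at the start of the episode above 0.04 m).
It also fails if it takes over 72 s, if anything falls off the work surface, if the arm or the gripper's body presses on something with over 40 N, if the wrist force passes 120 N, or if a joint passes its speed limit or range.

## Robot

A 6-joint arm with a two-finger parallel gripper is mounted at the origin on the work surface. World frame = base frame: x ahead of the robot, y to its left, z up, the work surface at z = 0. Lengths are in m, angles in rad, forces in N, time in s.
With the tool pointing down it reaches from about 0.3 to 0.775 m from the base axis. Payload 14.6 kg.
Tool frame: the origin (TCP) lies on the centre line of the jaws, within the pads' length; the fingertips stand ahead of it and the grasp point (between the pads) lies 6 mm ahead of it (r.tip_reach is the z of the fingertips in the tool frame, in m); z points along the fingers, y is the direction in which the jaws open and shut (so a half turn about z gives the same grasp; the last joint's range is limited). The gripper opens to 94 mm and grips with 3 to 60 N. Pads are 16 mm wide; open, the fingers measure 119 mm over their backs; the gripper's body (75 mm by 177 mm) begins 78 mm behind the grasp point.
Start: joints at [1.124, 0.3, 1.521, -0, 1.321, -0.067], TCP at [0.204, 0.511, 0.23] pointing down, gripper open.
Joint ranges: [-3.03, 3.03], [-0.79, 2.21], [0.23, 2.52], [-1.04, 4.18], [0, 3.07], [-2.55, 2.55]. Speed limits (rad/s): [2.22, 2.22, 2.57, 3.14, 3.14, 3.14].

## Interface

Orientations are given as a 3x3 rotation matrix whose columns are the frame's x, y, z axes.
In Python, from plant import r gives the robot as it stands. Calls block until the motion is done:
- r.move_ptp(position, orientation): joint-space move of the TCP to a pose.
- r.move_l(position, speed=0.15, rot=None): straight line of the TCP; rot=None keeps the orientation; speed is the mean speed in m/s.
- r.move_j(angles): joint-space move.
- r.grip(opening, grip_force=None): opening from 0.0 (shut) to 1.0 (fully open); grip_force is the grip in N (None keeps the last); returns when the fingers have stopped.
- r.hold(seconds).
- r.inverse_kinematics(position, orientation): joint angles nearest the present ones, or None.
- r.read_state(): the state.
- r.grab_frame(name): name is "scene" or "top" or "wrist"; returns the picture (400x640x3 uint8, red, green, blue); there is no depth.
- r.calibration(name): a dict with "camera_matrix" (3x3 intrinsics, pixels), "position" and "orientation" of the camera in the world. Camera axes: x right, y up, looking along -z (the intrinsics and any distortion apply to the point x, -y, -z); pixel columns grow to the right and rows downward; lengths in m; the calibration is good to about 2 mm. A picture is of the moment at which its call begins: read the wrist's pose just before it. calibration takes no time and is no camera call; for the wrist camera it gives the pose at the moment of the call.
A pose or a line that the arm cannot do raises r.Unreachable and nothing moves.
- r.hand_in(): hands the job in, once; it reports no verdict.
The state is a dict: "t": time; "joint_pos": joint angles; "qd": joint speeds; "joint_efforts": joint torques, N m; "tool_pos": TCP position; "eef_rot": TCP orientation; "wrist_force": force on the tool from outside, world axes, zero at the start; "torque": the same for the moment, N m; "gripper_width": opening from 0.0 (shut) to 1.0 (fully open).
Only numpy, scipy, OpenCV 4.12 (cv2) and the standard library are available. Lean on these libraries where they do the work, as an engineer would, in place of code of your own. Each camera call takes 0.05 s, during which the arm holds its last target.

## Working session

There is one attempt and no reset: what is moved stays moved. The work goes in short steps, each a Python script; the robot and the scene stay as the last script left them, time stands still between calls to the robot, and variables do not carry over. Pictures are saved under pics/ and viewed, and the job is handed in when it is done.

```bash
ls; mkdir -p pics; python3 - <<'E'
from plant import r
import cv2
for n in ("scene","top","wrist"):
    c=r.calibration(n); print(n,c)
    cv2.imwrite(f"pics/{n}0.png",r.grab_frame(n)[:,:,::-1])
s=r.read_state();print(s,r.tip_reach)
E
```

```text
pics
scene {'camera_matrix': array([[365.33228032,   0.        , 322.3589891 ],
       [  0.        , 365.33228032, 200.80596121],
       [  0.        ,   0.        ,   1.        ]]), 'position': array([ 1.21110921, -0.35720196,  0.87731494]), 'orientation': array([[ 0.46686116, -0.63247435,  0.61807512],
       [ 0.88430863,  0.32896106, -0.33133499],
       [ 0.00623824,  0.7012566 ,  0.71288166]])}
top {'camera_matrix': array([[378.6100453 ,   0.        , 323.25006003],
       [  0.        , 378.6100453 , 192.78030205],
       [  0.        ,   0.        ,   1.        ]]), 'position': array([ 0.44647248, -0.02261594,  1.56981181]), 'orientation': array([[-0.01783523,  0.99597713, -0.08781496],
       [-0.99983189, -0.01813985, -0.00267196],
       [-0.00425416,  0.08775254,  0.99613322]])}
wrist {'camera_matrix': array([[342.06944997,   0.        , 321.07404434],
       [  0.        , 342.06944997, 199.60539744],
       [  0.        ,   0.        ,   1.        ]]), 'position': array([0.13164349, 0.54048325, 0.38379857]), 'orientation': array([[ 0.37108034, -0.89537062, -0.24619268]
[... 191 characters left out ...]
453e-05,
        1.32071477e+00, -6.66062126e-02]), 'qd': array([-0.00214921, -0.00155144, -0.00105986, -0.00176249,  0.0010557 ,
        0.00068144]), 'joint_efforts': array([ 1.48657058e-03, -5.31963515e+01, -3.52816701e+01,  7.08766049e-02,
        2.35782936e-02, -6.45863702e-05]), 'tool_pos': array([0.20382671, 0.51065397, 0.2300228 ]), 'eef_rot': array([[-9.28750345e-01,  3.70705627e-01, -3.66594711e-04],
       [ 3.70705806e-01,  9.28749996e-01, -8.06371379e-04],
       [ 4.15484284e-05, -8.84816484e-04, -9.99999608e-01]]), 'wrist_force': array([ 0.16146615, -0.93863565, -0.50451917]), 'torque': array([-0.02157728, -0.00451   ,  0.01555231]), 'gripper_width': 1.0023350531461988} 0.025
```

View pics/scene0.png

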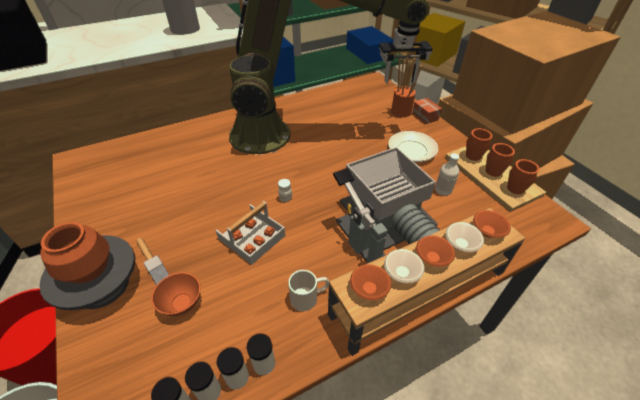

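View pics/top0.png

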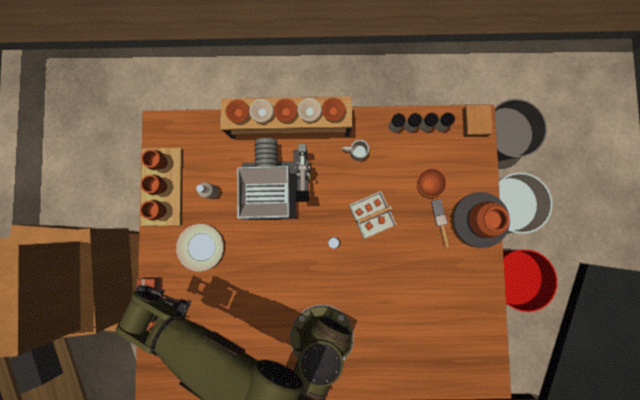

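View pics/wrist0.png

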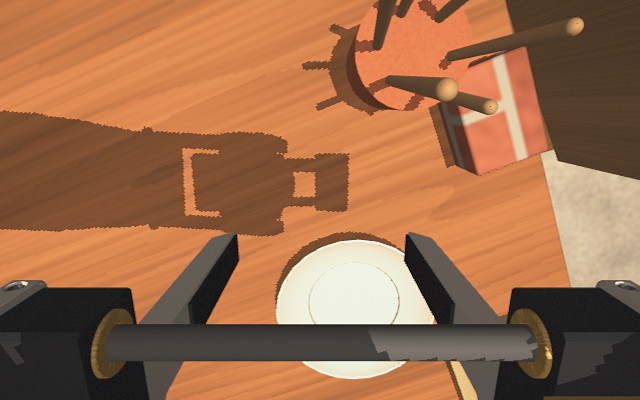

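```bash
cat > h.py <<'E'
import numpy as np, cv2
def ray(c,u,v):
    K=c["camera_matrix"]; d=np.linalg.inv(K)@[u,v,1]; d=np.array([d[0],-d[1],-d[2]])
    return np.array(c["position"]), np.array(c["orientation"])@d
def onz(c,u,v,z):
    p,d=ray(c,u,v); return p+d*(z-p[2])/d[2]
def proj(c,P):
    q=np.array(c["orientation"]).T@(np.array(P)-c["position"]); q=np.array([q[0],-q[1],-q[2]])
    w=c["camera_matrix"]@q; return w[:2]/w[2]
E
python3 - <<'E'
import cv2
a=cv2.imread("pics/top0.png"); b=cv2.imread("pics/scene0.png")
def z(im,x0,y0,x1,y1,f,n): cv2.imwrite(n,cv2.resize(im[y0:y1,x0:x1],None,fx=f,fy=f,interpolation=cv2.INTER_CUBIC))
z(a,225,130,325,230,6,"pics/tcr.png"); z(a,340,180,410,245,8,"pics/ttr.png")
z(b,210,190,300,270,7,"pics/str.png"); z(b,320,140,450,260,5,"pics/scr.png")
E
```

```text
(no output)
```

View pics/tcr.png

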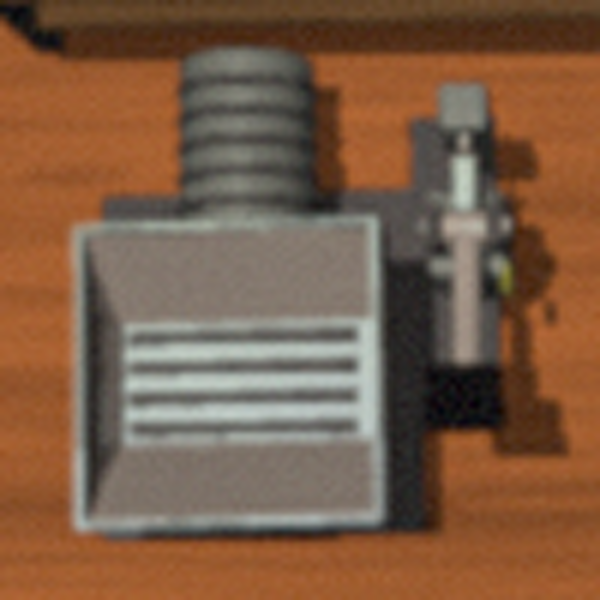

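View pics/ttr.png

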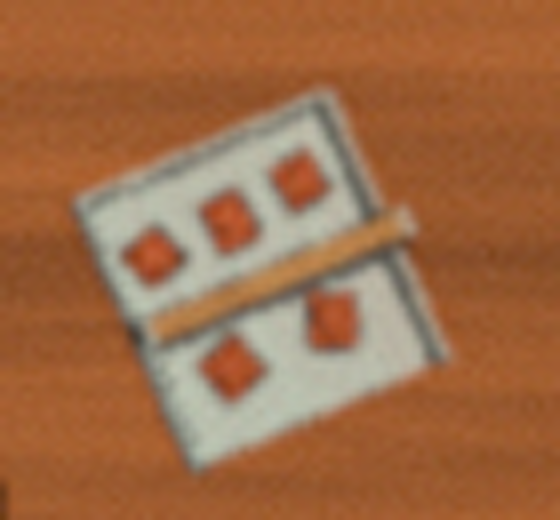

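View pics/str.png

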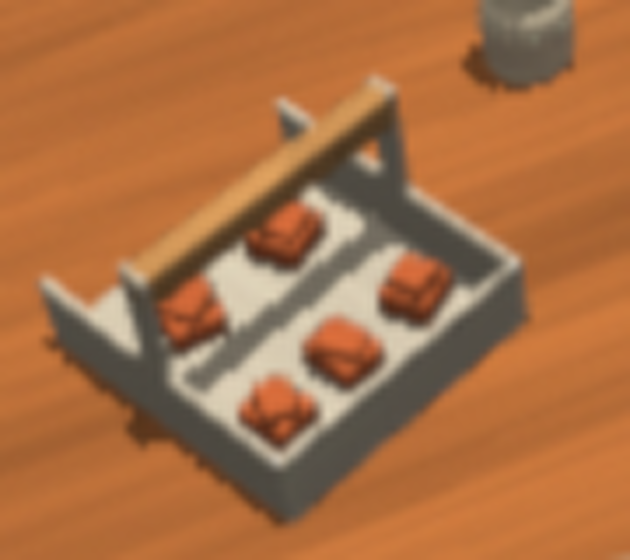

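View pics/scr.png

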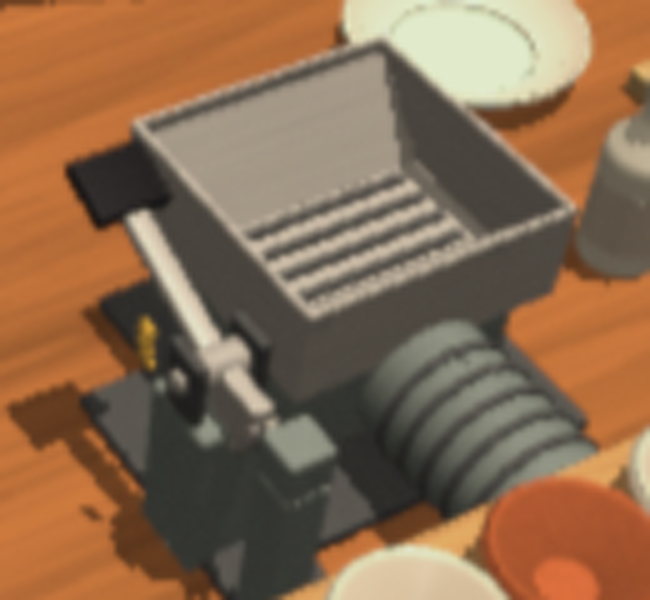

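```bash
python3 - <<'E'
from plant import r
from h import *
T=r.calibration("top"); S=r.calibration("scene")
def cr(x0,y0,f,x,y): return x0+(x+.5)/f-.5, y0+(y+.5)/f-.5
np.set_printoptions(precision=4,suppress=True)
H=[onz(T,*cr(225,130,6,*p),.16) for p in [(75,228),(380,218),(382,525),(78,528)]]
print("hop",*H,np.mean(H,0),[np.linalg.norm(H[i]-H[i-1]) for i in range(4)])
Hs=[onz(S,*cr(320,140,5,*p),.16) for p in [(135,122),(384,40),(575,207),(313,316)]]
print("hopS",*Hs,np.mean(Hs,0),[np.linalg.norm(Hs[i]-Hs[i-1]) for i in range(4)])
P=[onz(T,*cr(225,130,6,*p),z) for p,z in [((428,428),.187),((503,430),.187),((502,368),.203),((428,368),.203)]]
print("pad",*P,np.mean(P,0))
Ps=[onz(S,*cr(320,140,5,*p),z) for p,z in [((68,172),.187),((140,148),.203),((168,200),.203),((100,225),.187)]]
print("padS",*Ps,np.mean(Ps,0))
B=[onz(T,*cr(340,180,8,*p),.04) for p in [(76,200),(330,92),(447,360),(195,470)]]
B[3]=onz(T,*cr(340,180,8,195,470),.04)
print("tray",*B,np.mean(B,0),[np.linalg.norm(B[i]-B[i-1]) for i in range(4)])
Bs=[onz(S,*cr(210,190,7,*p),.04) for p in [(280,462),(520,262),(283,102),(46,282)]]
print("trayS",*Bs,np.mean(Bs,0),[np.linalg.norm(Bs[i]-Bs[i-1]) for i in range(4)])
h=[onz(T,*cr(340,180,8,*p),.10) for p in [(152,332),(405,227)]]
print("handle",*h,np.mean(h,0),np.linalg.norm(h[0]-h[1]))
h=[onz(S,*cr(210,190,7,*p),.10) for p in [(133,265),(383,82)]]
print("handleS",*h,np.mean(h,0),np.linalg.norm(h[0]-h[1]))
# bystanders
for n,u,v,z in [("jar",333,243,.07),("mug",359,150,.085),("bottle",206,190,.1),("plate",200,247,.028),("bowl",431,183,.055),("brush",441,222,.01)]: print(n,onz(T,u,v,z))
for u in(222,352): print("shelf",onz(T,u,137,0.14))
E
```

```text
hop [0.6719 0.3037 0.16  ] [0.6746 0.1123 0.16  ] [0.4824 0.1129 0.16  ] [0.4839 0.3015 0.16  ] [0.5782 0.2076 0.16  ] [np.float64(0.18792081313536713), np.float64(0.1914552511056676), np.float64(0.19222636993709372), np.float64(0.18856132580331258)]
hopS [0.4837 0.1157 0.16  ] [0.4866 0.3001 0.16  ] [0.6686 0.3046 0.16  ] [0.6717 0.1183 0.16  ] [0.5777 0.2097 0.16  ] [np.float64(0.18801345894574625), np.float64(0.18435872863936517), np.float64(0.182044015202989), np.float64(0.1863471485258897)]
pad [0.5403 0.0817 0.187 ] [0.5383 0.0359 0.187 ] [0.5747 0.0353 0.203 ] [0.5756 0.08   0.203 ] [0.5572 0.0582 0.195 ]
padS [0.5319 0.0413 0.187 ] [0.5484 0.0782 0.203 ] [0.5933 0.0696 0.203 ] [0.5789 0.0355 0.187 ] [0.5631 0.0561 0.195 ]
tray [ 0.5316 -0.122   0.04  ] [ 0.5841 -0.252   0.04  ] [ 0.4477 -0.3066  0.04  ] [ 0.395  -0.1785  0.04  ] [ 0.4896 -0.2148  0.04  ] [np.float64(0.14779223996459634), np.float64(0.14019091895463412), np.float64(0.14688720880871295), np.float64(0.1385639432071603)]
trayS [ 0.5812 -0.249   0.04  ] [ 0.5293 -0.122   0.04  ] [ 0.3921 -0.1792  0.04  ] [ 0.4465 -0.305   0.04  ] [ 0.4873 -0.2138  0.04  ] [np.float64(0.1458397302973858), np.float64(0.13722218263921435), np.float64(0.14867101584500841), np.float64(0.13704394124802766)]
handle [ 0.4637 -0.1534  0.1   ] [ 0.5123 -0.2773  0.1   ] [ 0.488  -0.2153  0.1   ] 0.13315778954918414
handleS [ 0.5087 -0.2756  0.1   ] [ 0.4592 -0.1502  0.1   ] [ 0.4839 -0.2129  0.1   ] 0.13482124292028852
jar [ 0.3799 -0.0534  0.07  ]
mug [ 0.7455 -0.1638  0.085 ]
bottle [0.5953 0.4389 0.1   ]
plate [0.3715 0.4836 0.028 ]
bowl [ 0.6116 -0.4524  0.055 ]
brush [ 0.4549 -0.4993  0.01  ]
shelf [0.7949 0.3667 0.14  ]
shelf [ 0.7855 -0.133   0.14  ]
```

```bash
cat >> h.py <<'E'
from scipy.spatial.transform import Rotation as Ro
def tool(psi,th,s):
    tx=np.array([np.cos(psi),np.sin(psi),0]); ty=np.array([-np.sin(psi),np.cos(psi),0])
    y=s*tx; z=np.array([0,0,-1.]); x=np.cross(y,z)
    R=np.stack([x,y,z],1)
    return Ro.from_rotvec(-th*ty).as_matrix()@R
def handle_from_lip(lip,psi,th):
    tx=np.array([np.cos(psi),np.sin(psi),0]); ty=np.array([-np.sin(psi),np.cos(psi),0])
    off=tx*.075+np.array([0,0,.086])
    return np.array(lip)+Ro.from_rotvec(-th*ty).apply(off)
def tcp(hd,R): return np.array(hd)-.006*R[:,2]   # grasp point on the bar's middle
E
python3 - <<'E'
from plant import r
from h import *
np.set_printoptions(precision=2,suppress=True)
for s in (1,-1):
    R=tool(.386,0,s); h=np.array([.4875,-.214,.09])
    for dz in (0,.1,.23): print(s,"pick",dz,r.inverse_kinematics(tcp(h+[0,0,dz],R),R))
    for psi in (0,.17,.34):
      for th in (0,.3,.6,.9,1.1):
        lip=np.array([.60,.208,.18]) if th else np.array([.60,.208,.235])
        R=tool(psi,th,s); print(s,psi,th,r.inverse_kinematics(tcp(handle_from_lip(lip,psi,th),R),R))
for a in (0,np.pi/2,-np.pi/2,np.pi):
    R=tool(a,0,1); print("lever",a,r.inverse_kinematics([.56,.0575,.13],R),r.inverse_kinematics([.56,.0575,.25],R))
E
```

```text
1 pick 0 [-0.48  0.41  1.71 -0.    1.02 -0.87]
1 pick 0.1 [-0.48  0.29  1.61 -0.    1.24 -0.87]
1 pick 0.23 [-0.48  0.21  1.42 -0.    1.52 -0.87]
1 0 0 [ 0.25  0.65  0.8  -0.    1.69  0.25]
1 0 0.3 [ 0.29  0.4   1.27 -0.09  1.18  0.31]
1 0 0.6 [ 0.34  0.2   1.58 -0.27  0.8   0.48]
1 0 0.9 [ 0.41  0.07  1.86 -0.76  0.47  0.97]
1 0 1.1 None
1 0.17 0 [ 0.26  0.66  0.79 -0.    1.7   0.09]
1 0.17 0.3 [ 0.28  0.4   1.27 -0.04  1.17  0.12]
1 0.17 0.6 [ 0.3   0.19  1.6  -0.11  0.76  0.19]
1 0.17 0.9 [ 0.33  0.04  1.89 -0.39  0.34  0.47]
1 0.17 1.1 None
1 0.34 0 [ 0.28  0.66  0.78 -0.    1.7  -0.06]
1 0.34 0.3 [ 0.27  0.4   1.28  0.02  1.17 -0.07]
1 0.34 0.6 [ 0.26  0.18  1.61  0.07  0.75 -0.11]
1 0.34 0.9 [ 0.24  0.03  1.91  0.24  0.32 -0.29]
1 0.34 1.1 [ 0.23 -0.02  2.08  1.7   0.1  -1.75]
-1 pick 0 [-0.48  0.41  1.71 -0.    1.02  2.27]
-1 pick 0.1 [-0.48  0.29  1.61 -0.    1.24  2.27]
-1 pick 0.23 [-0.48  0.21  1.42 -0.    1.52  2.27]
-1 0 0 None
-1 0 0.3 None
-1 0 0.6 None
-1 0 0.9 [ 0.41  0.07  1.86 -0.76  0.47 -2.17]
-1 0 1.1 None
-1 0.17 0 None
-1 0.17 0.3 None
-1 0.17 0.6 None
-1 0.17 0.9 None
-1 0.17 1.1 None
-1 0.34 0 None
-1 0.34 0.3 None
-1 0.34 0.6 None
-1 0.34 0.9 None
-1 0.34 1.1 [ 0.23 -0.02  2.08  1.7   0.1   1.39]
lever 0 [ 0.04  0.43  1.59 -0.    1.12  0.04] [ 0.04  0.31  1.46 -0.    1.37  0.04]
lever 1.5707963267948966 [ 0.04  0.43  1.59 -0.    1.12 -1.53] [ 0.04  0.31  1.46 -0.    1.37 -1.53]
lever -1.5707963267948966 [ 0.04  0.43  1.59 -0.    1.12  1.61] [ 0.04  0.31  1.46 -0.    1.37  1.61]
lever 3.141592653589793 None None
```

```bash
python3 - <<'E'
from plant import r
from h import *
R=tool(.386,0,1); h=np.array([.4875,-.2138,.09])
p=r.read_state()["tool_pos"]
r.move_l([p[0],p[1],.36],speed=.25)
r.move_ptp(tcp(h+[0,0,.2],R),R)
c=r.calibration("wrist"); im=r.grab_frame("wrist"); cv2.imwrite("pics/w1.png",im[:,:,::-1])
print(r.read_state()["t"],r.read_state()["tool_pos"],proj(c,h),proj(c,h+[0,0,.01]))
E
```

```text
3.6167 [ 0.48774429 -0.21327356  0.29604757] [320.8170747  181.16995186] [320.80573807 183.21748462]
```

View pics/w1.png

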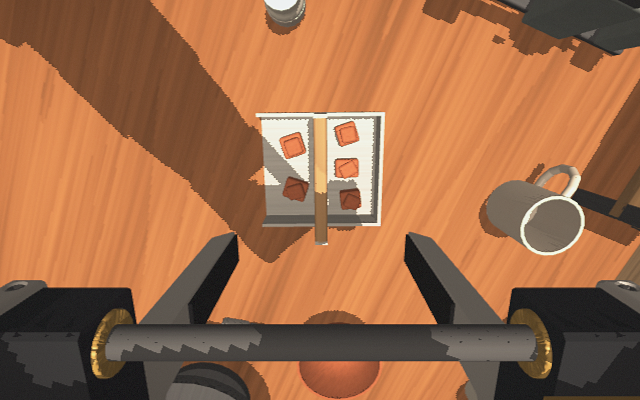

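The wrist view shows the bar at column 321, rows 115–243, with its middle about 179. That is within a few pixels of the predicted (321, 183), and the bar is parallel to the image columns. I'll grasp it and lift.

```bash
python3 - <<'E'
from plant import r
from h import *
np.set_printoptions(precision=3,suppress=True)
R=tool(.386,0,1); h=np.array([.4875,-.2138,.09])
r.move_l(tcp(h,R),speed=.12)
print(r.read_state()["wrist_force"])
r.grip(0.0,50); s=r.read_state(); print(s["gripper_width"]*94,s["wrist_force"],s["tool_pos"],s["t"])
r.move_l(tcp(h+[0,0,.03],R),speed=.06); r.hold(.2)
s=r.read_state(); print(s["gripper_width"]*94,s["wrist_force"],s["torque"],s["t"])
r.move_l(tcp(h+[0,0,.19],R),speed=.15); r.hold(.2)
s=r.read_state(); print(s["gripper_width"]*94,s["wrist_force"],s["t"])
cv2.imwrite("pics/w2.png",r.grab_frame("wrist")[:,:,::-1]);cv2.imwrite("pics/s2.png",r.grab_frame("scene")[:,:,::-1])
E
```

```text
[ 0.634 -0.586  0.467]
13.516347920357621 [-0.65   0.675 -0.893] [ 0.487 -0.214  0.096] 6.6333
13.762256825487725 [-0.218  0.433 -4.575] [-0.056  0.048  0.043] 7.4833
13.340779330009154 [-0.456  0.308 -4.542] 8.9
```

View pics/w2.png

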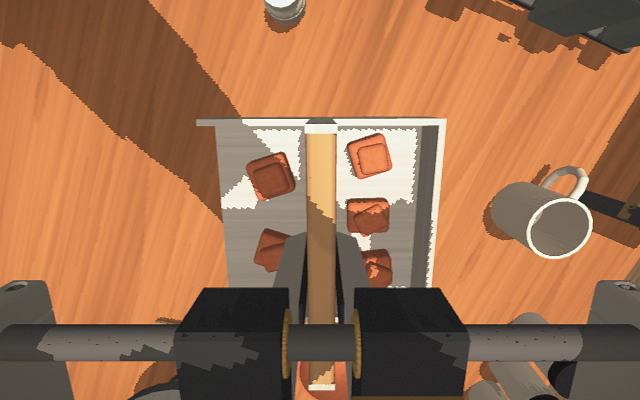

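View pics/s2.png

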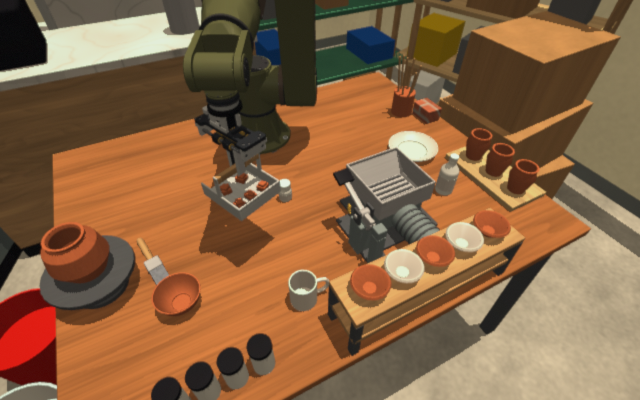

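```bash
python3 - <<'E'
from plant import r
from h import *
np.set_printoptions(precision=3,suppress=True)
psi=.27
R=tool(.386,0,1); h=np.array([.4875,-.2138,.325])
r.move_l(tcp(h,R),speed=.12)
R=tool(psi,0,1); lip=np.array([.60,.213,.239])
r.move_l(tcp(handle_from_lip(lip,psi,0),R),speed=.15,rot=R)
lip[2]=.185
r.move_l(tcp(handle_from_lip(lip,psi,0),R),speed=.08); r.hold(.2)
s=r.read_state(); print(s["gripper_width"]*94,s["wrist_force"],s["joint_pos"],s["t"])
cv2.imwrite("pics/t3.png",r.grab_frame("top")[:,:,::-1]);cv2.imwrite("pics/s3.png",r.grab_frame("scene")[:,:,::-1])
E
```

```text
13.384005235416954 [ 0.004 -0.241 -3.705] [ 0.282  0.666  0.883 -0.     1.591  0.012] 13.925
```

View pics/t3.png

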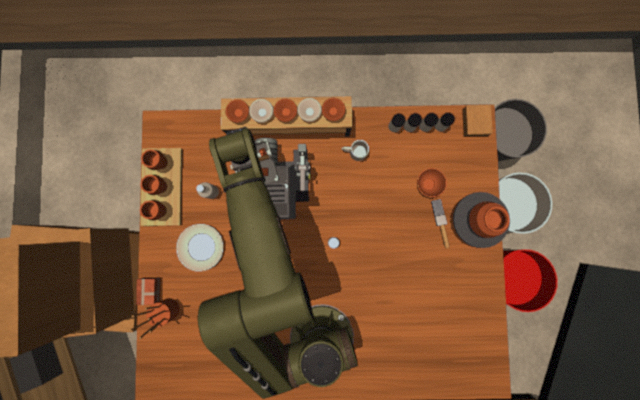

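View pics/s3.png

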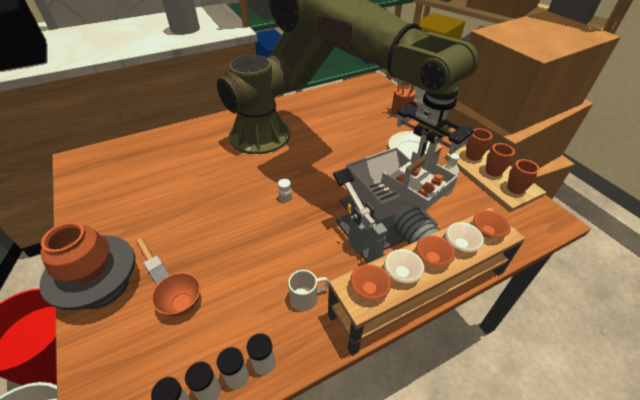

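```bash
python3 - <<'E'
from plant import r
from h import *
np.set_printoptions(precision=3,suppress=True)
psi=.27
for th in np.arange(.15,.91,.15):
    lip=np.array([.60,.213,.185-.015*min(1,th/.6)])
    R=tool(psi,th,1)
    r.move_l(tcp(handle_from_lip(lip,psi,th),R),speed=.05,rot=R)
    s=r.read_state(); print(round(th,2),s["gripper_width"]*94,s["wrist_force"],s["t"])
r.hold(.4)
s=r.read_state(); print(s["wrist_force"],s["joint_pos"],s["t"])
cv2.imwrite("pics/s4.png",cv2.resize(r.grab_frame("scene")[100:280,280:520,::-1],None,fx=3,fy=3,interpolation=cv2.INTER_CUBIC));
E
```

```text
0.15 13.754267020576668 [-0.129  0.538 -4.908] 14.4917
0.3 13.602993463978379 [ 0.679 -1.067 -3.55 ] 14.975
0.45 13.399460365565202 [-0.722 -0.799 -4.979] 15.4667
0.6 14.01691266383944 [ 1.239 -0.191 -4.442] 15.9667
0.75 13.34586002969542 [ 0.595 -0.395 -3.232] 16.475
0.9 13.680600541722185 [ 0.265  0.125 -1.86 ] 16.9833
[-0.546  0.102 -2.555] [ 0.291  0.045  1.912 -0.058  0.286  0.068] 17.3833
```

View pics/s4.png

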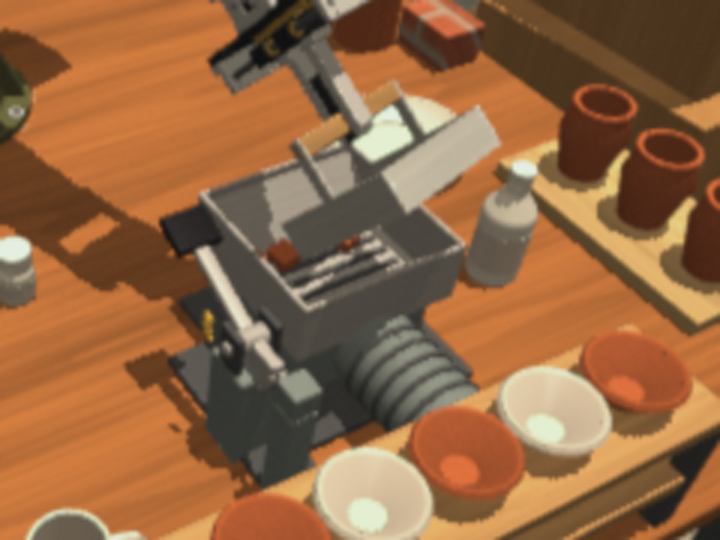

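```bash
python3 - <<'E'
from plant import r
from h import *
np.set_printoptions(precision=3,suppress=True)
psi=.27
for th,z in ((1.0,.175),(.9,.20),(.5,.23),(0,.25)):
    lip=np.array([.60,.213,z]); R=tool(psi,th,1)
    r.move_l(tcp(handle_from_lip(lip,psi,th),R),speed=.10,rot=R)
    if th==1.0: r.hold(.3)
R=tool(.386,0,1); h=np.array([.4875,-.2138,.325])
r.move_l(tcp(h,R),speed=.2,rot=R); r.hold(.2)
s=r.read_state(); print(s["gripper_width"]*94,s["wrist_force"],s["t"])
cv2.imwrite("pics/t5.png",cv2.resize(r.grab_frame("top")[90:290,180:480,::-1],None,fx=2.6,fy=2.6,interpolation=cv2.INTER_CUBIC))
cv2.imwrite("pics/s5.png",cv2.resize(r.grab_frame("scene")[60:300,180:480,::-1],None,fx=2.5,fy=2.5,interpolation=cv2.INTER_CUBIC))
cv2.imwrite("pics/w5.png",r.grab_frame("wrist")[:,:,::-1])
E
```

```text
13.857189503282271 [ 0.366  0.348 -3.274] 22.9
```

View pics/t5.png

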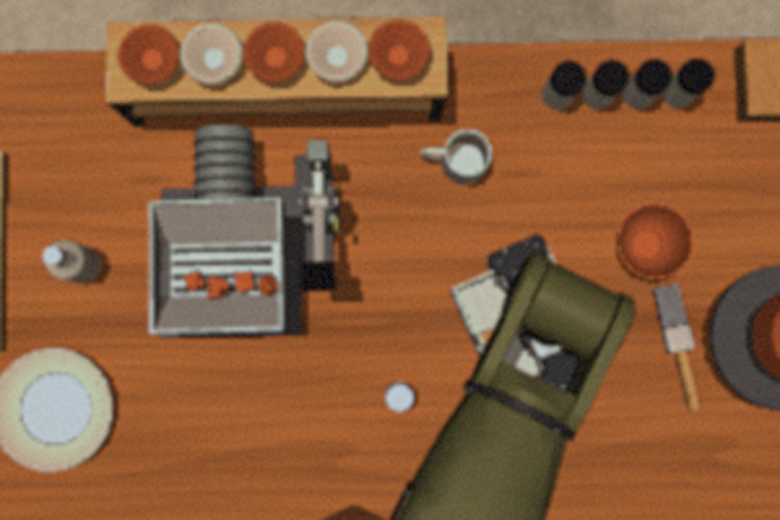

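View pics/s5.png

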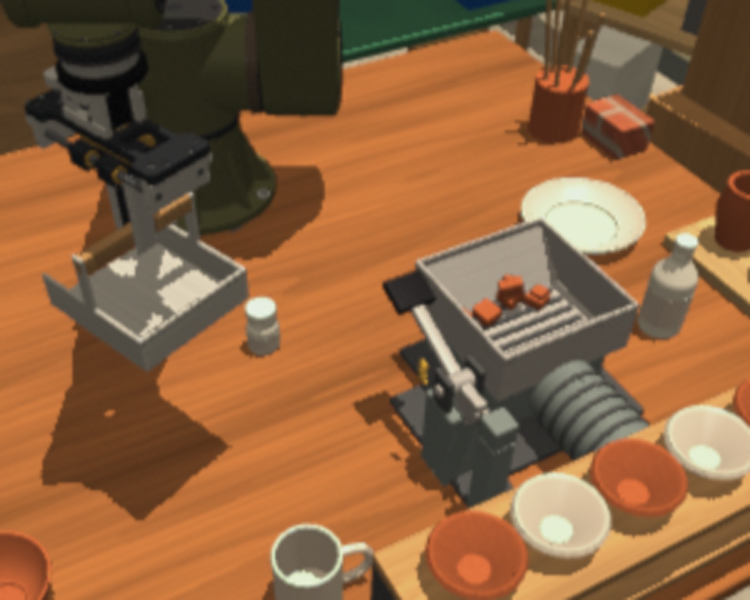

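View pics/w5.png

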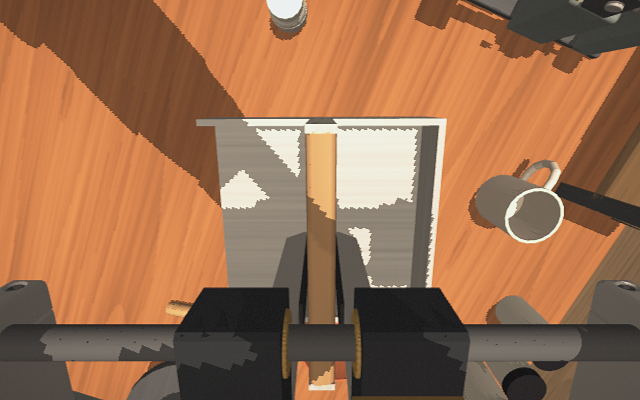

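```bash
python3 - <<'E'
from plant import r
import cv2
cv2.imwrite("pics/t6.png",cv2.resize(r.grab_frame("top")[160:225,230:300,::-1],None,fx=8,fy=8,interpolation=cv2.INTER_CUBIC))
cv2.imwrite("pics/s6.png",cv2.resize(r.grab_frame("scene")[140:220,340:440,::-1],None,fx=7,fy=7,interpolation=cv2.INTER_CUBIC))
E
```

```text
(no output)
```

View pics/t6.png

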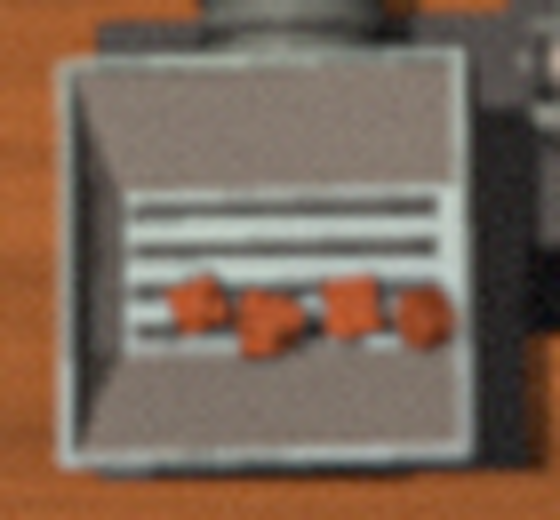

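View pics/s6.png

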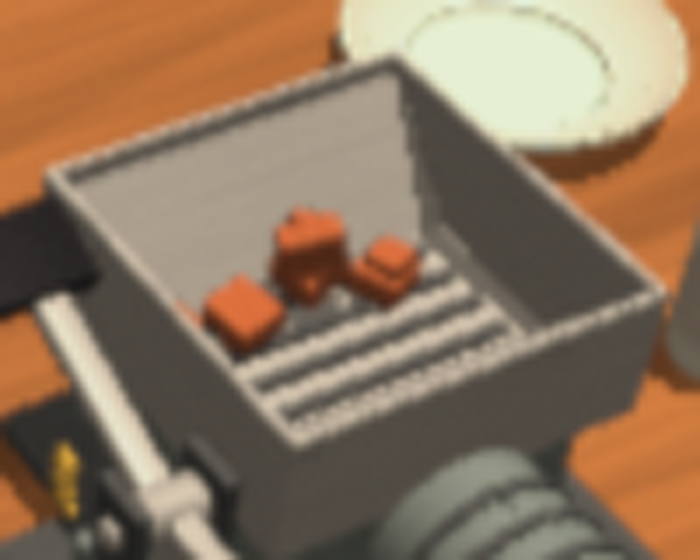

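```bash
python3 - <<'E'
from plant import r
from h import *
np.set_printoptions(precision=3,suppress=True)
R=tool(.386,0,1); h=np.array([.4875,-.2138,.09])
r.move_l(tcp(h+[0,0,.02],R),speed=.15)
r.hold(.2); f=np.mean([ (r.hold(.02),r.read_state()["wrist_force"])[1] for _ in range(8)],0); print(f)
z=.004
while z>-.002:
    r.move_l(tcp(h+[0,0,z],R),speed=.03); z-=.001; s=r.read_state()
    if s["wrist_force"][2]-f[2]>3: break
print(z,s["wrist_force"],s["t"])
cv2.imwrite("pics/s7.png",cv2.resize(r.grab_frame("scene")[100:300,160:340,::-1],None,fx=3,fy=3,interpolation=cv2.INTER_CUBIC))
E
```

```text
[-0.291 -0.045 -2.681]
-0.002 [-5.506  2.867  9.314] 27.0
```

View pics/s7.png

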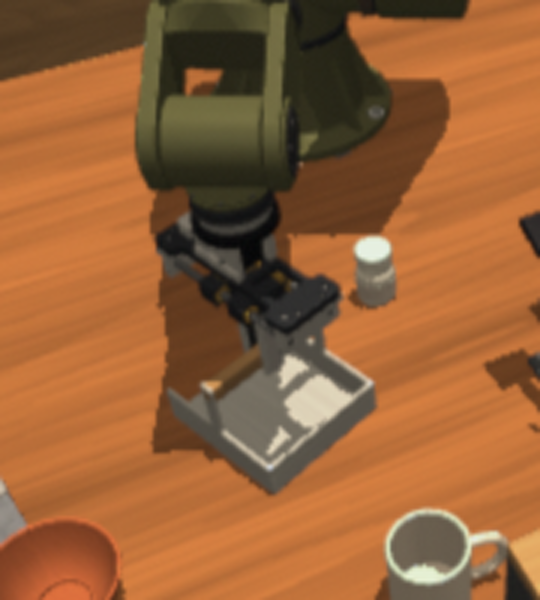

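```bash
python3 - <<'E'
from plant import r
from h import *
np.set_printoptions(precision=3,suppress=True)
r.grip(1.0,20); p=r.read_state()["tool_pos"]
r.hold(.2)
r.move_l([p[0],p[1],.33],speed=.25)
cv2.imwrite("pics/s8.png",cv2.resize(r.grab_frame("scene")[150:300,160:340,::-1],None,fx=4,fy=4,interpolation=cv2.INTER_CUBIC))
r.grip(0.0,20)
R=tool(np.pi/2,0,1)
r.move_ptp([.566,.0575,.33],R)
r.move_l([.566,.0575,.30],speed=.15); r.hold(.3)
cv2.imwrite("pics/s9.png",r.grab_frame("scene")[:,:,::-1]);cv2.imwrite("pics/w9.png",r.grab_frame("wrist")[:,:,::-1])
c=r.calibration("wrist"); print(proj(c,[.5605,.0575,.195]))
s=r.read_state(); print(s["gripper_width"],s["wrist_force"],s["tool_pos"],s["t"])
E
```

```text
[319.985 200.505]
0.005659520690900724 [ 0.758 -0.39  -0.16 ] [0.566 0.057 0.3  ] 32.9333
```

View pics/s8.png

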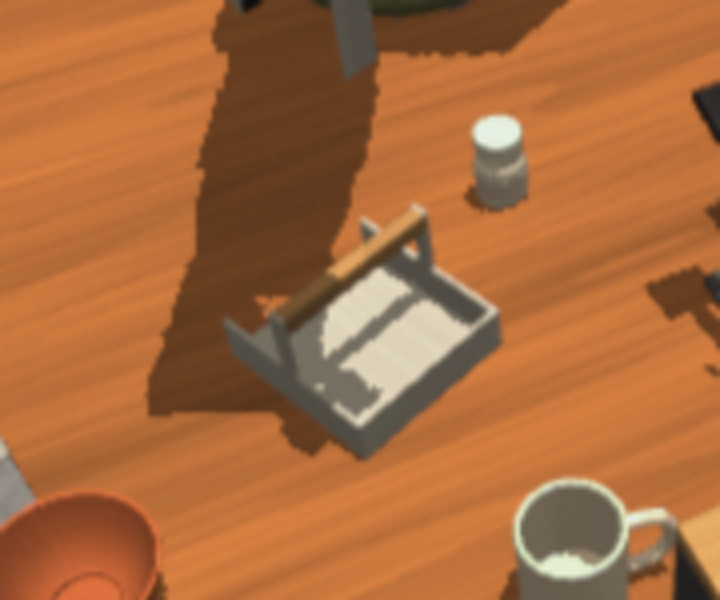

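View pics/s9.png

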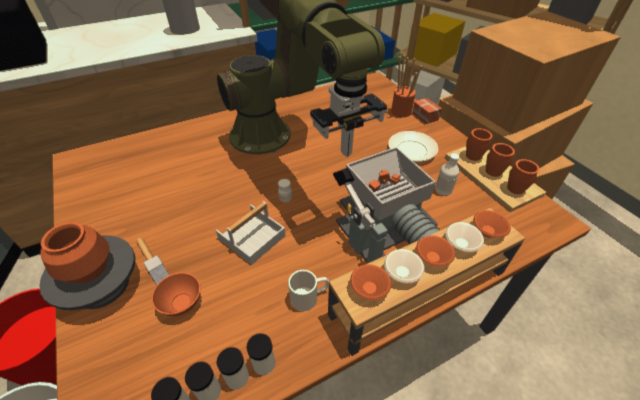

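View pics/w9.png

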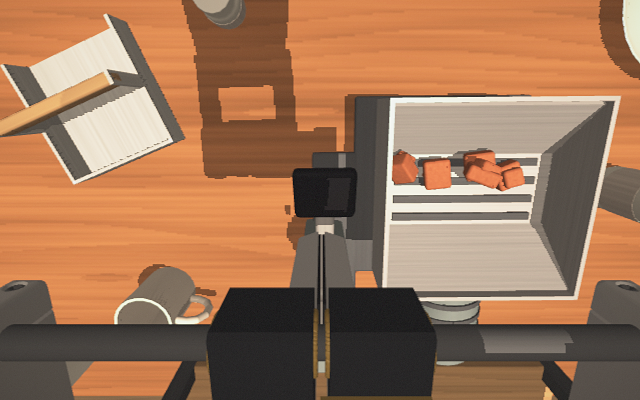

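The tray stands upright and empty. Five lumps are in the hopper, at wrist columns 404, 437, 478, 490 and 511. The pad's centre is at about (325, 190), so I'll check that against my estimate.

```bash
python3 - <<'E'
from plant import r
from h import *
np.set_printoptions(precision=4,suppress=True)
c=r.calibration("wrist")
for p,z in (((293,170),.203),((354,168),.203),((356,217),.187),((295,217),.187),((325,192),.195)): print(onz(c,*p,z))
E
```

```text
[0.5347 0.0375 0.203 ]
[0.5332 0.0828 0.203 ]
[0.5768 0.087  0.187 ]
[0.5768 0.0369 0.187 ]
[0.5536 0.0614 0.195 ]
```

```bash
python3 - <<'E'
from plant import r
from h import *
np.set_printoptions(precision=2,suppress=True)
y=.0585; tr=r.tip_reach
r.move_l([.564,y,.205+tr],speed=.12); r.hold(.2)
f0=np.mean([(r.hold(.02),r.read_state()["wrist_force"])[1] for _ in range(8)],0); print(f0)
for tz in np.arange(.199,.1085,-.005):
    a=(.199-tz)/(.199-.1045)
    r.move_l([.564-.018*a,y,tz+tr],speed=.04)
    s=r.read_state(); print(round(tz,4),s["tool_pos"][2]-tr,s["wrist_force"]-f0)
r.hold(.2)
for tz in (.108,.1065,.105):
    r.move_l([.5465,y,tz+tr],speed=.02); r.hold(.15)
    f=np.mean([(r.hold(.02),r.read_state()["wrist_force"])[1] for _ in range(8)],0)-f0
    print(tz,f,r.read_state()["t"])
cv2.imwrite("pics/s10.png",r.grab_frame("scene")[:,:,::-1]);cv2.imwrite("pics/w10.png",r.grab_frame("wrist")[:,:,::-1])
E
```

```text
[ 0.02  0.23 -0.61]
0.199 0.1986133371591168 [-0.81  0.19  0.59]
0.194 0.19430799674148055 [-0.83 -0.37  6.97]
0.189 0.18908820144212285 [-1.08 -0.5   3.45]
0.184 0.18407833055679856 [-0.23 -0.54  5.08]
0.179 0.17893971465852163 [-0.6  -0.33  2.6 ]
0.174 0.17391084411377328 [-0.02 -0.82  3.11]
0.169 0.1687567731936759 [-0.41 -0.68  3.4 ]
0.164 0.16450076146277218 [-0.6   0.45  6.42]
0.159 0.15939942304077404 [ 1.45 -0.05  5.49]
0.154 0.15428978026854567 [ 2.92 -0.79  3.64]
0.149 0.1491374339341379 [2.78 0.22 3.01]
0.144 0.14396310533138587 [ 0.6  -1.11  4.35]
0.139 0.1390480125523198 [ 0.65 -0.7   4.07]
0.134 0.13472678472623215 [3.71 1.18 6.6 ]
0.129 0.12969779478448304 [ 2.52 -0.51  7.72]
0.124 0.12449595671777713 [0.96 1.18 7.3 ]
0.119 0.11932444556672786 [0.66 1.   6.61]
0.114 0.1142098502792682 [0.18 1.11 5.74]
0.109 0.10902001257790556 [-0.56 -0.35  4.86]
0.108 [1.83 0.15 5.74] 39.9833
0.1065 [ 1.13 -0.01  7.35] 40.5167
0.105 [ 1.85 -0.4  10.31] 41.05
```

View pics/w10.png

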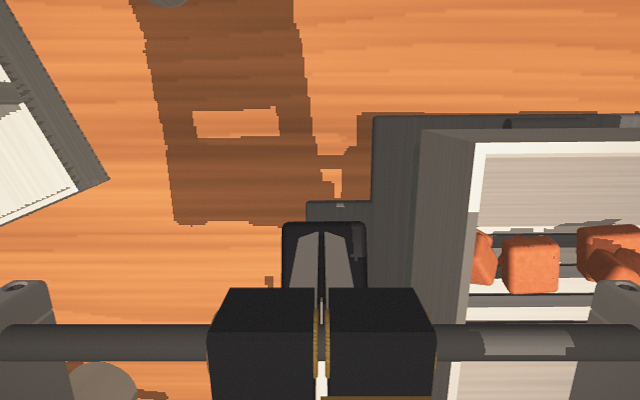

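View pics/s10.png

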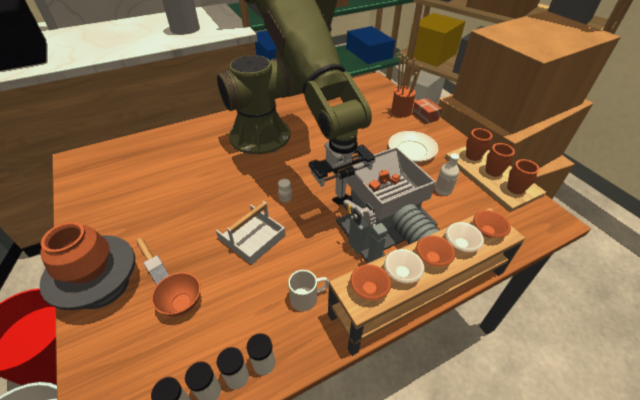

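```bash
python3 - <<'E'
from plant import r
from h import *
np.set_printoptions(precision=2,suppress=True)
p=r.read_state()["tool_pos"]
r.move_l([.5465,.0585,.1063+r.tip_reach],speed=.02)
for i in range(4):
    F=[(r.hold(.02),r.read_state()["wrist_force"][2]+.61)[1] for _ in range(12)]
    print(np.mean(F),np.min(F),np.max(F))
s=r.read_state(); print(s["t"],s["tool_pos"],np.abs(s["qd"]).max())
cv2.imwrite("pics/t11.png",cv2.resize(r.grab_frame("top")[120:260,220:480,::-1],None,fx=3,fy=3))
E
```

```text
8.224448734243206 6.835148038593256 8.799562021834824
8.146295500686493 7.537889299343468 9.14609209923412
8.028536021107316 7.319016588997213 8.799164336517558
8.22411165067009 7.4865510093204986 8.948956582791807
42.2 [0.55 0.06 0.13] 0.001099456305190198
```

View pics/t11.png

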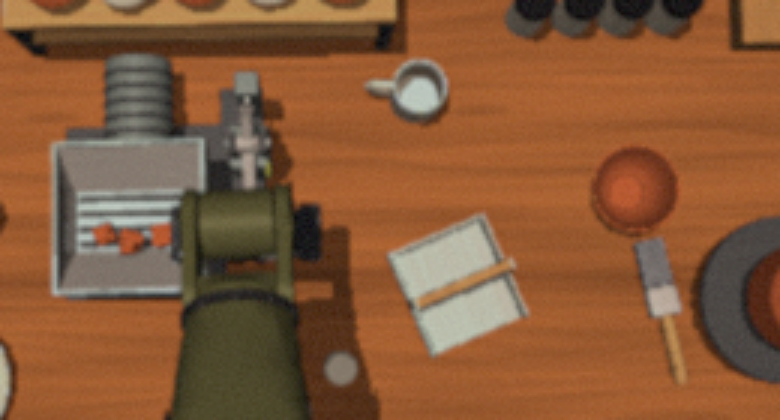

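```bash
python3 -c "
from plant import r
r.hand_in()"
```

```text
the job is handed in; nothing more can be done
```

I tipped all five lumps into the hopper, stood the empty tray back where it came from and let go. I handed the job in with the fingers still holding the run lever down, at about 42 s of the 72 s allowed.

What the last checks showed:
- **Lumps:** the last clear wrist picture, taken just before the press, shows five in the hopper, one resting on another. In the final top view the arm hides part of the hopper.
- **Tray:** it stands upright and empty on the table. Its weight on the wrist before placing was about 2.7 N, which matches the 250 g empty tray.
- **Lever:** the force peaked and eased three times on the way down, about 7 N, 6.4 N and 7.7 N, as expected for the three clicks. The lever was held still at about 8 N with the fingertips at 106 mm. That is about 0.76 rad, worked out from the given lever geometry since I could not read the joint itself.
- **Bystanders:** none looked moved in the pictures; I did not measure them.

Two things did not agree exactly:
- **Pad position:** the three cameras differed by about 8 mm along x, so I used a point between them.
- **Push force:** I first pressed 1.5 mm too far, to about 10 N, then backed off. The final 8 N is at the top of the stated 4.5 to 8 N holding range.

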